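# Round supplies back to their dishes

## Robot

A 7-joint arm with a two-finger parallel gripper is mounted at the origin on a cart in front of the work surface, level with it; the furniture and walls round the work are solid. World frame = base frame: x ahead of the robot, y to its left, z up, the work surface at z = 0. Lengths are in m, angles in rad, forces in N, time in s.
With the tool pointing down it reaches from about 0.4 to 0.85 m from the base axis. Payload 10.4 kg.
Tool frame: the origin (TCP) lies on the centre line of the jaws, within the pads' length; the fingertips stand 14 mm ahead of it and the grasp point (between the pads) lies 5 mm behind it (manip.tip_reach is the distance from the TCP to the fingertips, in m); z points along the fingers, y is the line along which they close (so a half turn about z gives the same grasp; the last joint's range is limited). The gripper opens to 85 mm and grips with 20 to 120 N. Pads are 22 mm wide; open, the fingers measure 114 mm over their backs; the gripper's body (76 mm by 85 mm) begins 54 mm behind the grasp point. The pads swing forward as they close: fully open they stand 13 mm farther back than shut.
Start: joints at [-1.293, 0.332, -0.065, 1.46, 0.022, 1.35, -0.088], TCP at [0.185, 0.597, 0.245] pointing down, gripper open.
Joint ranges: [-2.6, 2.6], [-0.5, 2.12], [-1.47, 1.34], [0.16, 2.42], [-1.27, 4.41], [0.06, 2.06], [-2.6, 2.6]. Speed limits (rad/s): [2.22, 2.22, 2.79, 2.79, 3.14, 3.14, 3.14].

## Interface

Orientations are given as a unit quaternion [x, y, z, w].
In Python, from workcell import manip gives the robot as it stands.
- The arm moves only by the shell command python3 -m pendant 'ROWS' [FORCE]. ROWS is JSON, a list of rows, each a list of 7 numbers: the shift along the tool's x, y, z in units of 50 mm (1.0 is 50 mm), then the turn, a rotation vector about the tool's x, y, z in units of 8 degrees (1.0 is 8 degrees), then the opening, from -1 (shut) to 1 (fully open), so that 0 is half open. In form: [[dx, dy, dz, ax, ay, az, jaw], ...]. A call has exactly 10 rows; each row is the pose to reach, as a shift and turn from the pose commanded when the call began, along the tool's axes at that moment; what a row does not reach only later rows make up. A row lasts 1/8 s, in which the tool goes at most 62.5 mm and 10.7 degrees, less where a joint would pass 70% of its speed; a pose out of reach is approached as far as the arm can. A call with a gripper value outside its range is refused whole. The fingers move at their own pace and stop on an object; FORCE is the grip in N (left out, the last holds). Time passes only in rows, so rows that repeat a pose let the fingers close, or fill a call up. It gives the time, the measured TCP pose, the force, the opening and the grip force at its end, in the units of the state.
- manip.get_obs(): the state, without advancing time (a new reading comes with each control period).
- manip.camera(name): name is "scene" or "side" or "wrist"; returns (picture, depth): 420x560x3 uint8, red, green, blue; 420x560 float32, m along the optical axis (not along the pixel's ray), 0 where there is no reading.
- manip.get_calibration(name): a dict with "fx", "fy", "cx", "cy" (pixels), "D" ([k1, k2, p1, p2, k3] as OpenCV has them; the pictures are not rectified), "xyz" and "orientation" of the camera in the world. Camera axes: x right, y up, looking along -z (the intrinsics and any distortion apply to the point x, -y, -z); pixel columns grow to the right and rows downward; lengths in m; the calibration is good to about 2 mm. A picture is of the moment at which its call begins: read the wrist's pose just before it. get_calibration takes no time and is no camera call; for the wrist camera it gives the pose at the moment of the call.
- manip.hand_in(): hands the job in; it is judged then, once.
Trained networks look in the newest picture that a camera, given by its name, has taken for a name from the list of things; names that differ only in an ending like _2 or _b are one class to them, and where a whole thing is asked for, a point or a joint stands for the part that bears it (a point fixed in the world has none). Each returns a list of dicts, best first, with "p" (0 to 1); they miss things now and then, are a little off and sometimes report something else, mostly with a low value. They report only what shows in the picture. A call takes as long as a camera call. They do not tell look-alikes from the thing itself.
- manip.find_in(thing, camera): "box" ([left, top, right, bottom] in pixels, round what is visible of it).
- manip.trace(thing, camera): "pixels" (420x560 bool, what is visible of it) and "box" ([left, top, right, bottom] in pixels, round what is visible of it).
- manip.tip_of(thing, camera): "pixel" ([column, row] in pixels: a listed point, or the origin of a listed thing).
The state is a dict: "clock": time; "joint_pos": joint angles; "joint_velocities": joint speeds; "tau": joint torques, N m; "position": TCP position; "ee_rot": TCP orientation; "ft_force": force on the tool from outside, world axes, zero at the start; "torque": the same for the moment, N m; "grip_width": opening from 0.0 (shut) to 1.0 (fully open); "grasp_force": force on a finger pad.
Only numpy, scipy, OpenCV 4.12 (cv2) and the standard library are available. Lean on these libraries where they do the work, as an engineer would, in place of code of your own. Each camera call takes 0.05 s, during which the arm holds its last target. There are 200 camera calls.

## Task

Put the four round soldering supplies away, each standing right way up and flat on the floor of its own dish, inside the rim: the roll of tape in the largest dish, the flux tin in the second largest, the white bottle in the second smallest and the capacitor in the smallest. Leave the battery and the little pin board lying where they are.

Things in the scene. Friction and masses are not known exactly. Their poses are not given: they have to be found in the camera images.
- tape_roll_mid (a point): roll of dark brown-black tape lying flat, a low ring 53 mm across and 19 mm high; the point is its centre, half-way up (9.5 mm above its underside); z is up, the yaw does not matter
- flux_tin_mid (a point): round mustard-yellow tin with a closed lid, 45 mm across and 22 mm high; the point is its centre, 11 mm above its underside; z is up
- bottle_mid (a point): round white plastic bottle standing upright, 36 mm across; the straight body is gripped between 10 and 60 mm up, above 70 mm comes a thin red dosing tip (18 mm wide), whole height 105 mm; the point is on its axis, 35 mm above its underside (half-way up the body); z is up
- capacitor_mid (a point): small dark blue round capacitor with a pale top, standing on end, 22 mm across and 34 mm high; the point is its centre, 17 mm above its underside; z is up
- dish_xl: the largest of four round shallow aluminium dishes with a flat black rubber floor, fixed to the worktop: 85 mm across inside, 93 mm outside; the floor is 4 mm above the worktop, the rim 7 mm above the worktop (so it stands 3 mm over the floor); origin at the centre of its underside, z up
- dish_l: the second largest of four round shallow aluminium dishes with a flat black rubber floor, fixed to the worktop: 69 mm across inside, 77 mm outside; the floor is 4 mm above the worktop, the rim 7 mm above the worktop (so it stands 3 mm over the floor); origin at the centre of its underside, z up
- dish_m: the second smallest of four round shallow aluminium dishes with a flat black rubber floor, fixed to the worktop: 54 mm across inside, 62 mm outside; the floor is 4 mm above the worktop, the rim 7 mm above the worktop (so it stands 3 mm over the floor); origin at the centre of its underside, z up
- dish_s: the smallest of four round shallow aluminium dishes with a flat black rubber floor, fixed to the worktop: 38 mm across inside, 46 mm outside; the floor is 4 mm above the worktop, the rim 7 mm above the worktop (so it stands 3 mm over the floor); origin at the centre of its underside, z up
- battery: bystander: AA battery lying on its side, 14 x 50 x 14 mm, long axis y; origin at the middle of its underside
- pin_board: bystander: tiny brown circuit board with a black pin header, 21 x 30 x 14 mm; origin at the middle of its underside
Mind the look-alikes: they are no part of the job. What is shaped like the part that bears tape_roll_mid but blue or purple is not meant. What is shaped like the part that bears capacitor_mid but purple is not meant.

How it is judged:
At the end, for the whole second after the job is handed in: Each of the four supplies stands upright (within 0.08 rad) on the floor of its own dish (height within 2.5 mm), its centre within 17 mm (tape), 13 mm (tin), 10 mm (bottle) or 9 mm (capacitor) of the dish's centre, which is anywhere inside the rim, released and at rest (horizontal distance between tape_roll_mid and dish_xl below 0.017 m and z of tape_roll_mid in the frame of dish_xl between 0.011 and 0.016 m and angle between each of tape_roll_mid, flux_tin_mid, bottle_mid, capacitor_mid's own z axis and vertical below 0.08 rad and contact force between each of tape_roll, flux_tin, bottle, capacitor and the fingers below 0.05 N and linear speed of each of tape_roll, flux_tin, bottle, capacitor below 0.02 m/s and horizontal distance between flux_tin_mid and dish_l below 0.013 m and z of flux_tin_mid in the frame of dish_l between 0.0125 and 0.0175 m and horizontal distance between bottle_mid and dish_m below 0.01 m and z of bottle_mid in the frame of dish_m between 0.0365 and 0.0415 m and horizontal distance between capacitor_mid and dish_s below 0.009 m and z of capacitor_mid in the frame of dish_s between 0.0185 and 0.0235 m); the robot touches nothing.
It fails at once if the battery was moved by more than 20 mm (distance of battery from where it was at the start of the episode above 0.02 m).
It fails at once if the pin board was moved by more than 20 mm (distance of pin_board from where it was at the start of the episode above 0.02 m).
It also fails if it takes over 120 s, if anything falls off the work surface, if the arm or the gripper's body presses on something with over 40 N, if the wrist force passes 120 N, or if a joint passes its speed limit or range.

## Working session

There is one attempt and no reset: what is moved stays moved. The work goes in short steps, Python scripts to look and compute and a shell command to move; the robot and the scene stay as the last step left them, time stands still between calls to the robot, and variables do not carry over. Pictures are saved under pics/ and viewed, at most 14 in all, crops included, and the job is handed in when it is done.

```bash
mkdir -p pics; ls; cat > h.py <<'E'
import numpy as np, cv2
from scipy.spatial.transform import Rotation as R
from workcell import manip
def ray(px,cal):
    K=np.array([[cal['fx'],0,cal['cx']],[0,cal['fy'],cal['cy']],[0,0,1]])
    u=cv2.undistortPoints(np.array([[px]],float),K,np.array(cal['D'],float))[0,0]
    d=R.from_quat(cal['orientation']).apply([u[0],-u[1],-1]); return np.array(cal['xyz']),d
def on_z(px,cal,z):
    o,d=ray(px,cal); return o+d*(z-o[2])/d[2]
def save(n,im): cv2.imwrite('pics/'+n+'.png',im[:,:,::-1])
E
python3 - <<'E'
from h import *
for c in ['scene','side','wrist']:
    im,d=manip.camera(c); save(c+'0',im); cal=manip.get_calibration(c); print(c,cal)
zs=dict(tape_roll_mid=.0095,flux_tin_mid=.011,bottle_mid=.035,capacitor_mid=.017,dish_xl=0,dish_l=0,dish_m=0,dish_s=0,battery=0,pin_board=0)
for t,z in zs.items():
  for c in ['scene','side']:
    cal=manip.get_calibration(c)
    for r in manip.tip_of(t,c)[:3]:
        if r['p']>.2: print(t,c,round(r['p'],2),np.round(r['pixel']),np.round(on_z(r['pixel'],cal,z),3))
print(manip.get_obs())
E
```

```text
pics
scene {'fx': 457.6252157012881, 'fy': 457.6252157012881, 'cx': 279.38444032248424, 'cy': 205.18850051687411, 'D': array([-0.10514674,  0.        ,  0.        ,  0.        ,  0.        ]), 'xyz': array([-0.40100375,  0.42586367,  0.59021019]), 'orientation': array([-0.28564195,  0.42731934,  0.72312729, -0.46140413])}
side {'fx': 437.5892724893093, 'fy': 437.5892724893093, 'cx': 274.38934385591494, 'cy': 207.84676833223136, 'D': array([0.00499108, 0.        , 0.        , 0.        , 0.        ]), 'xyz': array([0.3135924 , 1.01419041, 0.48233448]), 'orientation': array([-0.04625031,  0.55978645,  0.8241522 , -0.07261672])}
wrist {'fx': 301.5233859952668, 'fy': 301.5233859952668, 'cx': 281.3137028686952, 'cy': 210.73639297912453, 'D': array([-0.03911661,  0.        ,  0.        ,  0.        ,  0.        ]), 'xyz': array([0.10606531, 0.62153598, 0.37351452]), 'orientation': array([-0.1289363 , -0.0944108 ,  0.58548576,  0.79477573])}
tape_roll_mid scene 0.91 [289. 254.] [0.372 0.067 0.009]
tape_roll_mid scene 0.85 [323. 246.] [ 0.368 -0.019  0.009]
tape_roll_mid side 0.73 [292. 215.
[... 1895 characters left out ...]
  0.33224962, -0.06471868,  1.46012703,  0.02158868,
        1.34991399, -0.08851918]), 'joint_velocities': array([ 7.21302204e-04,  1.79815172e-03, -1.93296833e-04, -2.57432766e-05,
       -1.44646762e-03,  3.94612121e-04, -3.56175844e-04]), 'tau': array([ 3.83160586e-04, -6.25244665e+01,  4.90905298e-02, -3.91820312e+01,
        1.64894492e-02,  1.84440243e-03,  2.60619515e-06]), 'position': array([0.18513243, 0.59695349, 0.24529364]), 'ee_rot': array([ 1.49820635e-01,  9.88713192e-01, -1.88283951e-07, -1.60748772e-05]), 'ft_force': array([ 0.14768554, -1.02708716, -0.13492258]), 'torque': array([ 0.01202414, -0.00171015,  0.00051836]), 'grasp_force': 0.0, 'grip_width': 1.0025390169906783}
```

View pics/scene0.png

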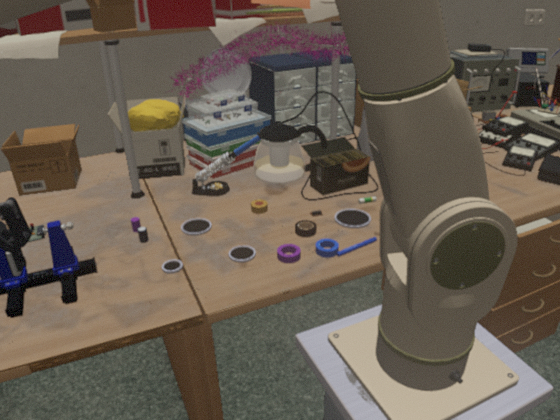

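View pics/side0.png

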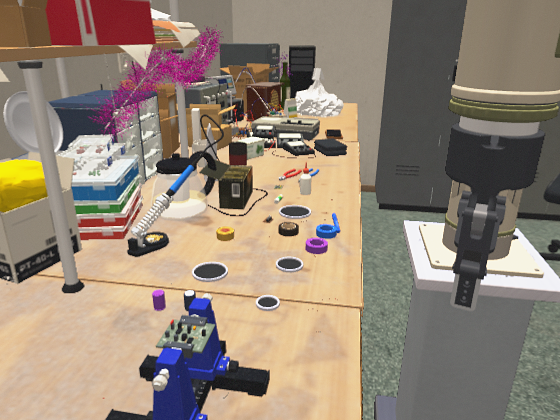

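The scene picture shows the capacitor at about (142,234), with a purple twin at (136,225). The dark tape is at (306,228), the tin at (259,206), and dishes at (352,217), (196,227), (242,254) and (172,266). The side picture shows the bottle at (305,183).

```bash
cat >> h.py <<'E'
def go(p,az=None,yaw=None):
    """units to get to TCP p, tool y axis at azimuth `yaw` deg (mod 180)"""
    o=manip.get_obs(); r=R.from_quat(o['ee_rot']); p=np.array(p,float)
    if yaw is None: yaw=np.degrees(np.arctan2(p[1],p[0]))
    a=np.radians(yaw); y=np.array([np.cos(a),np.sin(a),0]); z=np.array([0,0,-1.])
    best=None
    for s in (1,-1):
        t=R.from_matrix(np.c_[np.cross(s*y,z),s*y,z]); q=(r.inv()*t).as_rotvec()
        if best is None or np.linalg.norm(q)<np.linalg.norm(best): best=q
    print('go',p,np.round(r.inv().apply(p-o['position'])/.05,2),np.round(np.degrees(best)/8,2))
E
python3 - <<'E'
from h import *
c=manip.get_calibration('scene'); s=manip.get_calibration('side')
for n,a,b,z in [('tape',(306,228),(288,229),.0095),('tin',(259,206),(225,233),.011),('M',(242,254),(289,264),.005),('S',(172,266),(267,302),.005),('L',(196,227),(210,270),.005),('XL',(352,217),(295,212),.005),('bottle',(0,0),(305,186),.035)]:
    print(n,on_z(a,c,z).round(3),on_z(b,s,z).round(3))
go([.50,.22,.30]); go([.47,-.05,.30])
E
```

```text
tape [ 0.456 -0.02   0.009] [ 0.455 -0.019  0.01 ]
tin [0.611 0.042 0.011] [0.609 0.038 0.011]
M [0.424 0.159 0.005] [0.427 0.158 0.005]
S [0.447 0.315 0.005] [0.447 0.314 0.005]
L [0.588 0.222 0.005] [0.592 0.216 0.005]
XL [ 0.459 -0.155  0.005] [ 0.453 -0.15   0.005]
bottle [20.288  2.735  0.035] [ 0.441 -0.299  0.035]
go [0.5  0.22 0.3 ] [-8.25 -5.33 -1.09] [-0.   -0.    6.13]
go [ 0.47 -0.05  0.3 ] [ -9.27 -10.67  -1.09] [-0.   -0.    9.85]
```

```bash
python3 -m pendant '[[0,0,-1.1,0,0,0,1],[-1,-0.7,-1.1,0,0,0.8,1],[-2,-1.3,-1.1,0,0,1.6,1],[-3,-2,-1.1,0,0,2.4,1],[-4,-2.7,-1.1,0,0,3.2,1],[-5,-3.3,-1.1,0,0,4,1],[-6,-4,-1.1,0,0,4.8,1],[-7,-4.6,-1.1,0,0,5.5,1],[-8.2,-5.3,-1.1,0,0,6.1,1],[-8.2,-5.3,-1.1,0,0,6.1,1]]' 40
python3 - <<'E'
from h import *
im,d=manip.camera('wrist'); save('w1',im); cal=manip.get_calibration('wrist')
print(manip.get_obs()['position'],cal['xyz'],R.from_quat(cal['orientation']).as_matrix()[:,2])
for t,z in dict(capacitor_mid=.017,dish_m=0,flux_tin_mid=.011,tape_roll_mid=.0095).items():
    for r in manip.tip_of(t,'wrist')[:4]: print(t,round(r['p'],2),np.round(r['pixel']),np.round(on_z(r['pixel'],cal,z),3))
E
```

```text
clock: 2.4
position: [0.5009, 0.2177, 0.3006]
ee_rot: [0.549, 0.836, -0.0, 0.001]
ft_force: [-0.7, 0.9, 0.8]
grip_width: 0.997
grasp_force: 0.0
[0.49996518 0.21949374 0.30037315] [0.46579914 0.29461132 0.4291267 ] [-0.12682153  0.28966773  0.94868799]
capacitor_mid 0.74 [428. 115.] [0.645 0.368 0.017]
capacitor_mid 0.67 [382. 105.] [0.583 0.354 0.017]
dish_m 0.68 [274.  88.] [0.446 0.317 0.   ]
dish_m 0.63 [342. 194.] [0.594 0.223 0.   ]
tape_roll_mid 0.94 [140. 273.] [ 0.358 -0.02   0.01 ]
tape_roll_mid 0.88 [199. 289.] [ 0.454 -0.009  0.01 ]
tape_roll_mid 0.62 [165. 228.] [0.373 0.071 0.01 ]
```

View pics/w1.png

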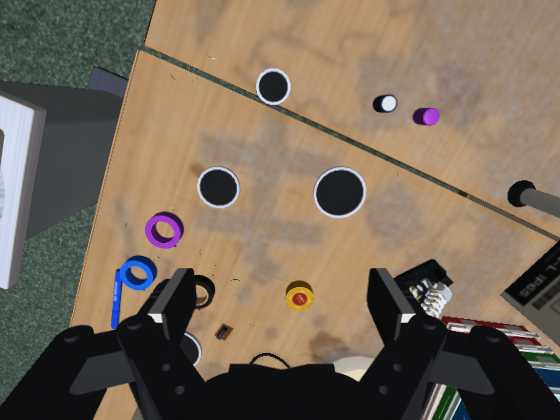

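The wrist picture shows dish S at (273,86), M at (219,187), L at (340,192), the capacitor with its pale top at (386,104), the purple twin at (428,116), the tin at (300,296) and the dark tape at (202,290). I'll measure the centres by contour.

```bash
cat >> h.py <<'E'
def blob(im,seed,cal,z,mask,win=45):
    """centroid (world at z) and diameter of mask's component nearest the seed"""
    n,l,st,ce=cv2.connectedComponentsWithStats(mask.astype(np.uint8))
    k=[i for i in range(1,n) if st[i,4]>60 and np.hypot(*(ce[i]-seed))<win]
    if not k: return None
    i=min(k,key=lambda i:np.hypot(*(ce[i]-seed)))
    x0,y0,w,h=st[i,:4]; c=ce[i]
    W=lambda p:on_z(p,cal,z)
    return np.round(W(c),4),np.round(c,1),round(float(np.linalg.norm(W((x0,c[1]))-W((x0+w,c[1])))),4),int(st[i,4])
E
python3 - <<'E'
from h import *
im=cv2.imread('pics/w1.png')[:,:,::-1]; cal=manip.get_calibration('wrist')
g=cv2.cvtColor(im,cv2.COLOR_RGB2HSV)
for n,s in dict(S=(273,86),M=(219,187),L=(340,192)).items(): print(n,blob(im,s,cal,.004,g[...,2]<70))
print('tin',blob(im,(300,296),cal,.022,(g[...,0]>14)&(g[...,0]<32)&(g[...,1]>170)))
print('cap',blob(im,(387,103),cal,.034,(g[...,1]<60)&(g[...,2]>120)))
print('tape',blob(im,(200,290),cal,.015,g[...,2]<70))
go([.584,.352,.10]); go([.47,-.10,.30])
E
```

```text
S (array([0.4394, 0.3227, 0.004 ]), array([272.7,  86.2]), 0.0368, 641)
M (array([0.4213, 0.1652, 0.004 ]), array([217.9, 187.1]), 0.051, 979)
L (array([0.5856, 0.2301, 0.004 ]), array([339.2, 192.4]), 0.0673, 1601)
tin (array([0.5996, 0.0598, 0.022 ]), array([298.8, 294.5]), 0.044, 504)
cap (array([0.5799, 0.3707, 0.034 ]), array([391.6,  96.6]), 0.0488, 924)
tape None
go [0.584 0.352 0.1  ] [1.63 2.63 4.01] [-0.   -0.   -0.87]
go [ 0.47 -0.1   0.3 ] [-5.69 -3.15  0.  ] [-0.   -0.    4.52]
```

```bash
python3 -m pendant '[[0.4,0.7,0.3,0,0,-0.3,1],[0.8,1.4,0.8,0,0,-0.6,1],[1.2,2,1.4,0,0,-0.9,1],[1.6,2.6,2,0,0,-0.9,1],[1.6,2.6,2.4,0,0,-0.9,1],[1.6,2.6,2.6,0,0,-0.9,1],[1.6,2.6,2.6,0,0,-0.9,1],[1.6,2.6,2.6,0,0,-0.9,1],[1.6,2.6,2.6,0,0,-0.9,1],[1.6,2.6,2.6,0,0,-0.9,1]]'
python3 - <<'E'
from h import *
cal=manip.get_calibration('wrist'); im,d=manip.camera('wrist'); save('w2',im); cal2=manip.get_calibration('wrist'); print(cal['xyz']-cal2['xyz'],manip.get_obs()['position'])
for r in manip.tip_of('capacitor_mid','wrist')[:3]: print(round(r['p'],2),np.round(r['pixel']),np.round(on_z(r['pixel'],cal,.017),4))
g=cv2.cvtColor(im,cv2.COLOR_RGB2HSV)
s=np.array(manip.tip_of('capacitor_mid','wrist')[0]['pixel'])
E
```

```text
clock: 3.9
position: [0.5847, 0.3483, 0.171]
ee_rot: [0.491, 0.871, 0.0, 0.0]
ft_force: [0.1, -0.1, 0.1]
grip_width: 0.999
grasp_force: 0.0
[ 3.24843947e-05 -2.37040161e-05  2.17780085e-04] [0.5846288  0.34831288 0.17074449]
0.78 [339. 215.] [0.6416 0.364  0.017 ]
0.64 [290. 193.] [0.5878 0.358  0.017 ]
```

View pics/w2.png

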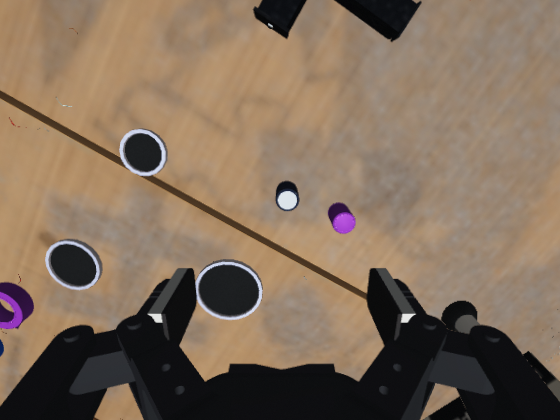

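The capacitor's pale top is at about (287,201), with its base above it in the image. The purple twin is at (342,217), dish S at (144,152) and dish L at (229,290).

```bash
python3 - <<'E'
from h import *
im=cv2.imread('pics/w2.png')[:,:,::-1]; cal=manip.get_calibration('wrist')
g=cv2.cvtColor(im,cv2.COLOR_RGB2HSV)
for n,s in dict(S=(144,152),M=(74,264),L=(229,290)).items(): print(n,blob(im,s,cal,.004,g[...,2]<70))
print('cap',blob(im,(287,201),cal,.034,(g[...,1]<60)&(g[...,2]>120),15))
print(on_z((287,201),cal,.034),on_z((287,183),cal,0))
p=blob(im,(287,201),cal,.034,(g[...,1]<60)&(g[...,2]>120),15)
if p: go([p[0][0],p[0][1],.022],yaw=58.8)
E
```

```text
S (array([0.4443, 0.316 , 0.004 ]), array([142.6, 152.1]), 0.0358, 1067)
M (array([0.4245, 0.1586, 0.004 ]), array([ 72.7, 264.8]), 0.0528, 1418)
L (array([0.5892, 0.2221, 0.004 ]), array([228.2, 290. ]), 0.0684, 2361)
cap (array([0.5856, 0.3546, 0.034 ]), array([286.9, 199.9]), 0.0183, 293)
[0.58623942 0.35372128 0.034     ] [0.58207754 0.36167907 0.        ]
go [0.5856 0.3546 0.022 ] [0.1  0.08 2.97] [ 0.   -0.   -3.45]
```

```bash
python3 -m pendant '[[0.1,0.08,0,0,0,0,0],[0.1,0.08,0.6,0,0,0,0],[0.1,0.08,1.2,0,0,0,0],[0.1,0.08,1.8,0,0,0,0],[0.1,0.08,2.4,0,0,0,0],[0.1,0.08,2.8,0,0,0,0],[0.1,0.08,3.05,0,0,0,0],[0.1,0.08,3.05,0,0,0,0],[0.1,0.08,3.05,0,0,0,0],[0.1,0.08,3.05,0,0,0,0]]'
python3 -m pendant '[[0,0,0,0,0,0,-1],[0,0,0,0,0,0,-1],[0,0,0,0,0,0,-1],[0,0,0,0,0,0,-1],[0,0,0,0,0,0,-1],[0,0,0,0,0,0,-1],[0,0,-0.3,0,0,0,-1],[0,0,-0.6,0,0,0,-1],[0,0,-1,0,0,0,-1],[0,0,-1,0,0,0,-1]]' 40
python3 - <<'E'
from h import *
go([.4447,.3155,.10],yaw=31); go([.4447,.3155,.10])
E
```

```text
clock: 5.3
position: [0.586, 0.355, 0.0189]
ee_rot: [0.491, 0.871, 0.001, 0.0]
ft_force: [-0.3, 0.2, -0.2]
grip_width: 0.503
grasp_force: 0.0
clock: 6.55
position: [0.5866, 0.3553, 0.0706]
ee_rot: [0.491, 0.871, 0.002, 0.001]
ft_force: [0.4, -0.3, -0.2]
grip_width: 0.243
grasp_force: 39.1
go [0.4447 0.3155 0.1   ] [ 0.79 -2.84 -0.6 ] [ 0.03 -0.    0.02]
go [0.4447 0.3155 0.1   ] [ 0.79 -2.84 -0.6 ] [ 0.03 -0.   -0.52]
```

```bash
python3 -m pendant '[[0.1,-0.5,-0.1,0,0,0,-1],[0.3,-1.2,-0.1,0,0,0,-1],[0.5,-1.9,-0.1,0,0,0,-1],[0.7,-2.5,-0.1,0,0,0,-1],[0.79,-2.84,0,0,0,0,-1],[0.79,-2.84,0,0,0,0,-1],[0.79,-2.84,0.3,0,0,0,-1],[0.79,-2.84,0.6,0,0,0,-1],[0.79,-2.84,0.8,0,0,0,-1],[0.79,-2.84,0.8,0,0,0,-1]]'
python3 - <<'E'
from h import *
cal=manip.get_calibration('wrist'); im,d=manip.camera('wrist'); save('w3',im)
print(manip.get_obs()['position'])
E
```

```text
clock: 7.8
position: [0.4431, 0.3144, 0.0265]
ee_rot: [0.491, 0.871, -0.001, -0.0]
ft_force: [-0.1, -0.8, -0.7]
grip_width: 0.243
grasp_force: 39.2
[0.44340193 0.31469191 0.0272476 ]
```

View pics/w3.png

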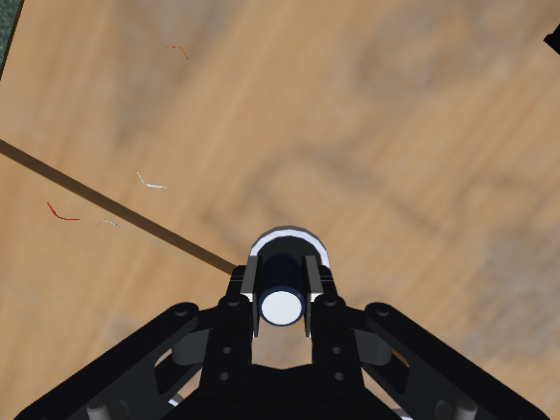

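The capacitor is held over the dish and centred side to side. I'll check the rim's far edge at (289,228) numerically.

```bash
python3 - <<'E'
from h import *
cal=manip.get_calibration('wrist'); o=manip.get_obs(); r=R.from_quat(o['ee_rot'])
for px in [(289,226),(289,236),(248,262),(330,262)]: print(px,r.inv().apply(on_z(px,cal,.007)-o['position']).round(4))
E
```

```text
(289, 226) [0.0245 0.0031 0.0202]
(289, 236) [0.0187 0.0032 0.0202]
(248, 262) [ 0.0031 -0.0194  0.0203]
(330, 262) [0.0031 0.026  0.0202]
```

```bash
python3 -m pendant '[[0.02,0.05,0,0,0,0,-1],[0.02,0.05,0.05,0,0,0,-1],[0.02,0.05,0.08,0,0,0,-1],[0.02,0.05,0.08,0,0,0,-1],[0.02,0.05,0.08,0,0,0,-0.2],[0.02,0.05,0.08,0,0,0,-0.2],[0.02,0.05,0.08,0,0,0,-0.2],[0.02,0.05,-0.5,0,0,0,-0.2],[0.02,0.05,-1.5,0,0,0,-0.2],[0.02,0.05,-2.5,0,0,0,0]]'
python3 - <<'E'
from h import *
go([.5996,.056,.2],yaw=31); go([.5996,.056,.2])
E
```

```text
clock: 9.1
position: [0.4448, 0.3169, 0.1542]
ee_rot: [0.491, 0.871, -0.0, -0.0]
ft_force: [0.4, 0.6, 0.7]
grip_width: 0.498
grasp_force: 0.0
go [0.5996 0.056  0.2   ] [-6.07 -0.05 -0.92] [-0.    0.    0.02]
go [0.5996 0.056  0.2   ] [-6.07 -0.05 -0.92] [-0.    0.    3.23]
```

```bash
python3 -m pendant '[[-0.3,0,-0.5,0,0,0.4,0.5],[-1,0,-0.9,0,0,0.8,0.5],[-2,0,-0.9,0,0,1.2,0.5],[-3,0,-0.9,0,0,1.6,0.5],[-4,0,-0.9,0,0,2.2,0.5],[-5,0,-0.9,0,0,2.7,0.5],[-5.7,0,-0.9,0,0,3.2,0.5],[-6.07,0,-0.9,0,0,3.2,0.5],[-6.07,0,-0.9,0,0,3.2,0.5],[-6.07,0,-0.9,0,0,3.2,0.5]]'
python3 - <<'E'
from h import *
manip.camera('side')
cal=manip.get_calibration('wrist'); im,d=manip.camera('wrist'); save('w4',im); print(manip.get_obs()['position'])
g=cv2.cvtColor(im,cv2.COLOR_RGB2HSV)
for r in manip.tip_of('flux_tin_mid','wrist')[:3]: print(round(r['p'],2),np.round(r['pixel']),np.round(on_z(r['pixel'],cal,.011),4))
print('tin',blob(im,(280,230),cal,.022,(g[...,0]>14)&(g[...,0]<32)&(g[...,1]>170),80))
E
```

```text
clock: 10.35
position: [0.6016, 0.0593, 0.1976]
ee_rot: [0.671, 0.742, 0.0, -0.001]
ft_force: [-0.1, 0.0, -0.3]
grip_width: 0.746
grasp_force: 0.0
[0.60164593 0.05921305 0.19777077]
0.6 [286. 203.] [0.6061 0.046  0.011 ]
tin (array([0.6056, 0.0472, 0.022 ]), array([285.5, 204.9]), 0.0444, 1024)
```

View pics/w4.png

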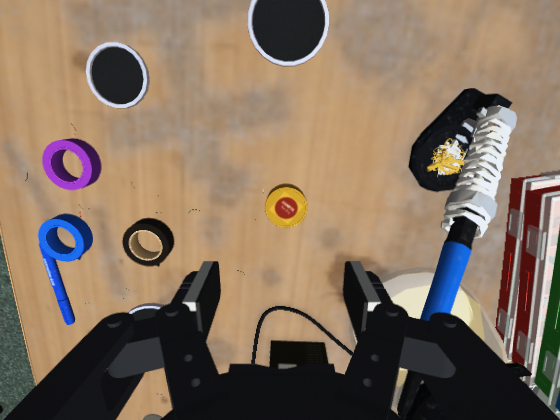

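The tin is at (286,205), the dark tape at (148,242) and dish L at (288,20). The soldering stand and lamp base are to the right, with a black box at (300,355). I'll check the clearance by depth.

```bash
cat >> h.py <<'E'
def cloud(d,cal):
    K=np.array([[cal['fx'],0,cal['cx']],[0,cal['fy'],cal['cy']],[0,0,1]])
    v,u=np.mgrid[0:d.shape[0],0:d.shape[1]]
    n=cv2.undistortPoints(np.stack([u,v],-1).reshape(-1,1,2).astype(float),K,np.array(cal['D'],float)).reshape(*d.shape,2)
    P=np.stack([n[...,0]*d,-n[...,1]*d,-d],-1)
    return R.from_quat(cal['orientation']).apply(P.reshape(-1,3)).reshape(P.shape)+cal['xyz']
E
python3 - <<'E'
from h import *
cal=manip.get_calibration('wrist'); im,d=manip.camera('wrist'); P=cloud(d,cal); ok=d>0
q=P[ok&(P[...,2]>.03)&(P[...,2]<.19)]; q=q[(np.hypot(q[:,0]-.606,q[:,1]-.0465)<.16)]
s=np.hypot(q[:,0]-.606,q[:,1]-.0465); 
for k in np.argsort(s)[:2000:150]: print(q[k].round(3),s[k].round(3))
g=cv2.cvtColor(im,cv2.COLOR_RGB2HSV)
t=ok&(np.hypot(P[...,0]-.456,P[...,1]+.01)<.05)&(P[...,2]>.013)&(P[...,2]<.03)
print('tape',P[t].mean(0),P[t].min(0),P[t].max(0),t.sum())
t=ok&(np.hypot(P[...,0]-.606,P[...,1]-.0465)<.04)&(P[...,2]>.016)&(P[...,2]<.03)
print('tin',P[t].mean(0),P[t].min(0),P[t].max(0))
print('L',blob(im,(288,20),cal,.004,g[...,2]<70),'M',blob(im,(117,75),cal,.004,g[...,2]<70))
go([.606,.0467,.014],yaw=5.8)
E
```

```text
[0.633 0.056 0.19 ] 0.029
[ 0.688 -0.014  0.183] 0.102
[ 0.688 -0.016  0.18 ] 0.103
[0.708 0.026 0.152] 0.104
[0.71  0.032 0.142] 0.105
[ 0.695 -0.011  0.182] 0.106
[ 0.696 -0.01   0.181] 0.107
[0.713 0.033 0.148] 0.108
[0.715 0.042 0.144] 0.109
[0.715 0.029 0.155] 0.111
[0.718 0.046 0.132] 0.112
[0.719 0.03  0.153] 0.114
[0.722 0.045 0.143] 0.116
[0.723 0.048 0.142] 0.117
tape [ 0.45412733 -0.01538771  0.01804265] [ 0.42743247 -0.04391     0.01302524] [0.48025886 0.01016165 0.02095271] 1105
tin [0.60620271 0.04509552 0.02099999] [0.58396567 0.02177047 0.01605963] [0.62868912 0.06693574 0.02344726]
L (array([0.5904, 0.2177, 0.004 ]), array([287.7,  26.6]), 0.0684, 3658) M (array([0.4248, 0.1599, 0.004 ]), array([116.6,  74.7]), 0.0521, 2260)
go [0.606  0.0467 0.014 ] [-0.25  0.06  3.68] [ 0.   -0.   -0.02]
```

```bash
python3 -m pendant '[[-0.27,0.07,0,0,0,0,0.5],[-0.27,0.07,0.6,0,0,0,0.5],[-0.27,0.07,1.3,0,0,0,0.5],[-0.27,0.07,2,0,0,0,0.5],[-0.27,0.07,2.7,0,0,0,0.5],[-0.27,0.07,3.2,0,0,0,0.5],[-0.27,0.07,3.55,0,0,0,0.5],[-0.27,0.07,3.55,0,0,0,0.5],[-0.27,0.07,3.55,0,0,0,0.5],[-0.27,0.07,3.55,0,0,0,0.5]]'
python3 -m pendant '[[0,0,0,0,0,0,-1],[0,0,0,0,0,0,-1],[0,0,0,0,0,0,-1],[0,0,0,0,0,0,-1],[0,0,0,0,0,0,-1],[0,0,-0.3,0,0,0,-1],[0,0,-0.6,0,0,0,-1],[0,0,-1,0,0,0,-1],[0,0,-1,0,0,0,-1],[0,0,-1,0,0,0,-1]]' 40
python3 - <<'E'
from h import *
go([.590,.220,.025],yaw=5.8); go([.590,.220,.025])
E
```

```text
clock: 11.8
position: [0.6076, 0.0444, 0.0214]
ee_rot: [0.672, 0.741, 0.001, 0.0]
ft_force: [0.3, 0.4, 0.3]
grip_width: 0.752
grasp_force: 0.0
clock: 13.05
position: [0.6067, 0.0444, 0.0702]
ee_rot: [0.672, 0.741, 0.0, -0.0]
ft_force: [0.3, 0.1, -0.6]
grip_width: 0.496
grasp_force: 41.0
go [0.59  0.22  0.025] [3.53 0.01 0.9 ] [-0.   -0.   -0.03]
go [0.59  0.22  0.025] [3.53 0.01 0.9 ] [-0.   -0.   -1.86]
```

```bash
python3 -m pendant '[[0.5,0,-0.1,0,0,0,-1],[1.2,0,-0.1,0,0,0,-1],[2,0,-0.1,0,0,0,-1],[2.8,0,-0.1,0,0,0,-1],[3.3,0,-0.1,0,0,0,-1],[3.55,0,0,0,0,0,-1],[3.55,0,0.3,0,0,0,-1],[3.55,0,0.5,0,0,0,-1],[3.55,0,0.7,0,0,0,-1],[3.55,0,0.7,0,0,0,-1]]'
python3 - <<'E'
from h import *
cal=manip.get_calibration('wrist'); im,d=manip.camera('wrist'); save('w5',im); print(manip.get_obs()['position'])
E
```

```text
clock: 14.3
position: [0.5893, 0.22, 0.0342]
ee_rot: [0.672, 0.74, -0.001, -0.0]
ft_force: [0.8, 0.3, 0.2]
grip_width: 0.498
grasp_force: 40.9
[0.58966215 0.22029357 0.03492861]
```

View pics/w5.png

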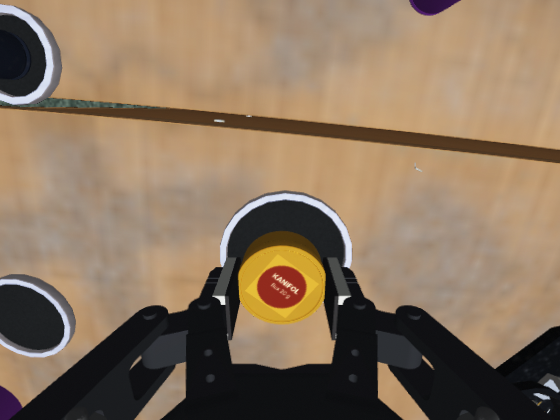

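The tin is held over dish L, whose rim runs from (221,250) to (352,250) with its top at (286,192). The capacitor shows in dish S at the top left.

```bash
python3 - <<'E'
from h import *
cal=manip.get_calibration('wrist'); o=manip.get_obs(); r=R.from_quat(o['ee_rot'])
for px in [(286,191),(221,250),(352,250)]: print(px,r.inv().apply(on_z(px,cal,.007)-o['position']).round(4))
E
```

```text
(286, 191) [0.041  0.0011 0.0279]
(221, 250) [ 0.0061 -0.0361  0.0279]
(352, 250) [0.0061 0.0391 0.0279]
```

```bash
python3 -m pendant '[[0.05,0.03,0,0,0,0,-1],[0.05,0.03,0.1,0,0,0,-1],[0.05,0.03,0.19,0,0,0,-1],[0.05,0.03,0.19,0,0,0,-1],[0.05,0.03,0.19,0,0,0,0.3],[0.05,0.03,0.19,0,0,0,0.3],[0.05,0.03,0.19,0,0,0,0.3],[0.05,0.03,-0.5,0,0,0,0.3],[0.05,0.03,-1.5,0,0,0,0.3],[0.05,0.03,-2.5,0,0,0,0.7]]'
python3 - <<'E'
from h import *
go([.454,-.0165,.16]); go([.454,-.0165,.16],yaw=-60);go([.454,-.0165,.16],yaw=60)
E
```

```text
clock: 15.6
position: [0.5907, 0.2235, 0.1617]
ee_rot: [0.672, 0.741, -0.0, -0.0]
ft_force: [0.9, 0.6, 0.6]
grip_width: 0.839
grasp_force: 0.0
go [ 0.454  -0.0165  0.16  ] [-4.51 -3.19  0.04] [-0.    0.    0.95]
go [ 0.454  -0.0165  0.16  ] [-4.51 -3.19  0.04] [-0.    0.    8.19]
go [ 0.454  -0.0165  0.16  ] [-4.51 -3.19  0.04] [-0.   -0.   -6.81]
```

```bash
python3 -m pendant '[[-0.4,-0.3,-0.1,0,0,0.2,0.7],[-1.1,-0.8,-0.1,0,0,0.4,0.7],[-1.9,-1.4,-0.1,0,0,0.6,0.7],[-2.7,-1.9,-0.1,0,0,0.8,0.7],[-3.5,-2.5,-0.1,0,0,0.95,0.7],[-4.2,-3,0,0,0,0.95,0.7],[-4.51,-3.19,0,0,0,0.95,0.7],[-4.51,-3.19,0,0,0,0.95,0.7],[-4.51,-3.19,0,0,0,0.95,0.7],[-4.51,-3.19,0,0,0,0.95,0.7]]'
python3 - <<'E'
from h import *
manip.camera('side')
cal=manip.get_calibration('wrist'); im,d=manip.camera('wrist'); save('w6',im); print(manip.get_obs()['position'])
P=cloud(d,cal); ok=d>0
t=ok&(np.hypot(P[...,0]-.456,P[...,1]+.015)<.04)&(P[...,2]>.013)&(P[...,2]<.03)
print('tape',P[t].mean(0),P[t].min(0),P[t].max(0),t.sum())
m=(P[t].min(0)+P[t].max(0))/2; go([m[0],m[1],.018],yaw=-2)
for n in ['dish_xl','pin_board','battery','bottle_mid']:
  for r in manip.tip_of(n,'wrist')[:2]: print(n,round(r['p'],2),np.round(r['pixel']),np.round(on_z(r['pixel'],cal,.035*(n=='bottle_mid')),4))
E
```

```text
clock: 16.85
position: [0.4546, -0.0152, 0.1603]
ee_rot: [0.719, 0.695, -0.0, 0.0]
ft_force: [-0.2, -0.1, 0.2]
grip_width: 0.855
grasp_force: 0.0
[ 0.45438092 -0.0155957   0.16021537]
tape [ 0.45324129 -0.01563213  0.01819372] [ 0.4269094  -0.04315694  0.01301327] [0.478859   0.01011757 0.02066209] 1538
go [ 0.4528842  -0.01651968  0.018     ] [-0.02 -0.03  2.84] [-0.  0.  0.]
dish_xl 0.58 [284. 314.] [ 0.4506 -0.1547  0.    ]
pin_board 0.67 [341. 253.] [ 0.5145 -0.0795  0.    ]
battery 0.72 [339. 370.] [ 0.5165 -0.2409  0.    ]
```

View pics/w6.png

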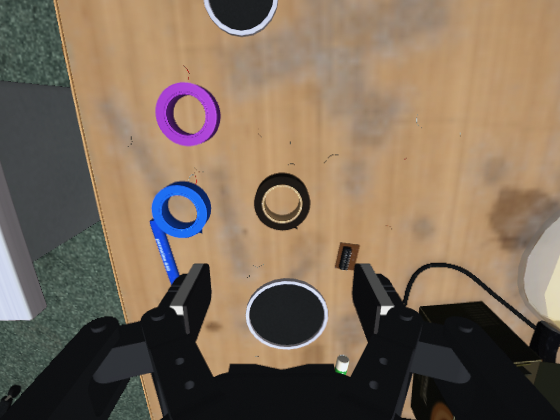

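The dark tape is at (282,201), the blue one at (182,209), the pin board at (347,256), dish XL at (287,315) and the battery at (342,365). The jaws' path is clear.

```bash
python3 - <<'E'
from h import *
im=cv2.imread('pics/w6.png')[:,:,::-1]; cal=manip.get_calibration('wrist'); g=cv2.cvtColor(im,cv2.COLOR_RGB2HSV)
print('XL',blob(im,(286,315),cal,.004,g[...,2]<70))
E
python3 -m pendant '[[-0.02,-0.03,0.5,0,0,0,0.7],[-0.02,-0.03,1.1,0,0,0,0.7],[-0.02,-0.03,1.7,0,0,0,0.7],[-0.02,-0.03,2.3,0,0,0,0.7],[-0.02,-0.03,2.7,0,0,0,0.7],[-0.02,-0.03,2.84,0,0,0,0.7],[-0.02,-0.03,2.84,0,0,0,0.7],[-0.02,-0.03,2.84,0,0,0,0.7],[-0.02,-0.03,2.84,0,0,0,0.7],[-0.02,-0.03,2.84,0,0,0,0.7]]'
python3 -m pendant '[[0,0,0,0,0,0,-1],[0,0,0,0,0,0,-1],[0,0,0,0,0,0,-1],[0,0,0,0,0,0,-1],[0,0,0,0,0,0,-1],[0,0,-0.3,0,0,0,-1],[0,0,-0.6,0,0,0,-1],[0,0,-1,0,0,0,-1],[0,0,-1,0,0,0,-1],[0,0,-1,0,0,0,-1]]' 40
python3 - <<'E'
from h import *
go([.453,-.1515,.032],yaw=-2); go([.453,-.1515,.032])
E
```

```text
XL (array([ 0.4533, -0.1527,  0.004 ]), array([286.4, 314.4]), 0.0838, 3508)
clock: 18.4
position: [0.4528, -0.0171, 0.0187]
ee_rot: [0.72, 0.694, 0.0, 0.0]
ft_force: [-0.1, 0.5, -0.8]
grip_width: 0.853
grasp_force: 0.0
clock: 19.65
position: [0.4524, -0.017, 0.0682]
ee_rot: [0.719, 0.695, 0.0, -0.0]
ft_force: [0.1, -0.6, -1.8]
grip_width: 0.596
grasp_force: 42.4
go [ 0.453  -0.1515  0.032 ] [-2.69  0.11  0.72] [ 0. -0. -0.]
go [ 0.453  -0.1515  0.032 ] [-2.69  0.11  0.72] [ 0.   -0.    2.06]
```

```bash
python3 -m pendant '[[-0.5,0.05,0,0,0,0,-1],[-1.2,0.1,0,0,0,0,-1],[-1.9,0.11,0,0,0,0,-1],[-2.5,0.11,0,0,0,0,-1],[-2.71,0.11,0,0,0,0,-1],[-2.71,0.11,0.2,0,0,0,-1],[-2.71,0.11,0.5,0,0,0,-1],[-2.71,0.11,0.8,0,0,0,-1],[-2.71,0.11,0.91,0,0,0,-1],[-2.71,0.11,0.91,0,0,0,-1]]'
python3 -m pendant '[[0,0,0,0,0,0,0.5],[0,0,0,0,0,0,0.5],[0,0,0,0,0,0,0.5],[0,0,0,0,0,0,0.5],[0,0,-0.5,0,0,0,0.5],[0,0,-1.3,0,0,0,0.5],[0,0,-2.2,0,0,0,0.5],[0,0,-3,0,0,0,0.3],[0,0,-4,0,0,0,0.3],[0,0,-4,0,0,0,0.3]]'
python3 - <<'E'
from h import *
go([.441,-.27,.22]); go([.441,-.27,.22],yaw=-15)
E
```

```text
clock: 20.9
position: [0.453, -0.1525, 0.0223]
ee_rot: [0.719, 0.695, -0.0, -0.0]
ft_force: [0.2, -0.5, -0.2]
grip_width: 0.595
grasp_force: 43.9
clock: 22.15
position: [0.455, -0.1533, 0.2261]
ee_rot: [0.72, 0.694, 0.003, 0.002]
ft_force: [0.3, 0.1, -1.0]
grip_width: 0.651
grasp_force: 0.0
go [ 0.441 -0.27   0.22 ] [-2.34 -0.2   0.12] [ 0.04 -0.02  3.68]
go [ 0.441 -0.27   0.22 ] [-2.34 -0.2   0.12] [ 0.04 -0.01  1.62]
```

```bash
python3 -m pendant '[[-0.4,0,0,0,0,0.4,0.3],[-1,-0.1,0,0,0,0.8,0.3],[-1.6,-0.2,0,0,0,1.2,0.3],[-2.3,-0.2,0,0,0,1.6,0.3],[-2.5,-0.2,0,0,0,1.6,0.3],[-2.5,-0.2,0,0,0,1.6,0.3],[-2.5,-0.2,0,0,0,1.6,0.3],[-2.5,-0.2,0,0,0,1.6,0.3],[-2.5,-0.2,0,0,0,1.6,0.3],[-2.5,-0.2,0,0,0,1.6,0.3]]'
python3 - <<'E'
from h import *
manip.camera('side')
cal=manip.get_calibration('wrist'); im,d=manip.camera('wrist'); save('w7',im); print(manip.get_obs()['position'])
for r in manip.tip_of('bottle_mid','wrist')[:2]: print(round(r['p'],2),np.round(r['pixel']),np.round(on_z(r['pixel'],cal,.035),4))
P=cloud(d,cal); ok=d>0
for a,b in [(.02,.055),(.055,.072),(.08,.12)]:
  t=ok&(np.hypot(P[...,0]-.443,P[...,1]+.308)<.05)&(P[...,2]>a)&(P[...,2]<b)
  if t.sum(): print(a,P[t].mean(0).round(4),P[t].min(0).round(4),P[t].max(0).round(4),t.sum())
E
```

```text
clock: 23.4
position: [0.4389, -0.2771, 0.2228]
ee_rot: [0.792, 0.61, 0.0, -0.0]
ft_force: [-0.1, -0.3, 0.1]
grip_width: 0.648
grasp_force: 0.0
[ 0.43887322 -0.27723984  0.22280477]
0.57 [299. 224.] [ 0.4461 -0.3201  0.035 ]
0.02 [ 0.4448 -0.3118  0.0389] [ 0.4267 -0.338   0.0201] [ 0.4617 -0.3074  0.055 ] 345
0.055 [ 0.4434 -0.3195  0.0605] [ 0.4253 -0.3391  0.0551] [ 0.4602 -0.308   0.0718] 531
0.08 [ 0.4435 -0.3243  0.0863] [ 0.4344 -0.3339  0.08  ] [ 0.452  -0.317   0.1052] 266
```

View pics/w7.png

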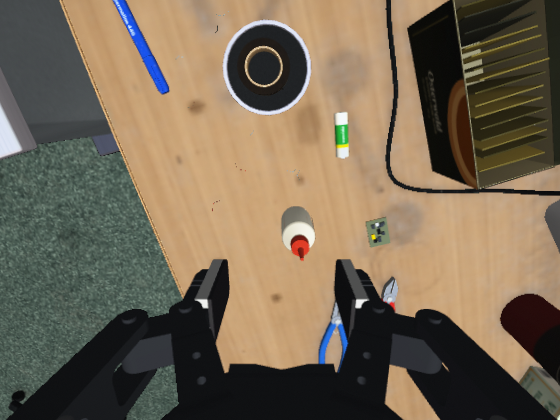

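The bottle is at about (298,230), the tape lies centred in dish XL at (265,66), and the battery at (342,135) is untouched.

```bash
python3 - <<'E'
from h import *
go([.4435,-.325,.05],yaw=-15)
go([.4435,-.325,.05],yaw=-14.9)
E
```

```text
go [ 0.4435 -0.325   0.05  ] [-0.9   0.33  3.46] [ 0.   -0.    0.02]
go [ 0.4435 -0.325   0.05  ] [-0.9   0.33  3.46] [ 0.   -0.    0.01]
```

```bash
python3 -m pendant '[[-0.5,0.2,0,0,0,0,0.3],[-0.9,0.33,0,0,0,0,0.3],[-0.9,0.33,0.1,0,0,0,0.3],[-0.9,0.33,0.6,0,0,0,0.3],[-0.9,0.33,1.2,0,0,0,0.3],[-0.9,0.33,1.9,0,0,0,0.3],[-0.9,0.33,2.6,0,0,0,0.3],[-0.9,0.33,3.1,0,0,0,0.3],[-0.9,0.33,3.46,0,0,0,0.3],[-0.9,0.33,3.46,0,0,0,0.3]]'
python3 -m pendant '[[0,0,0,0,0,0,-1],[0,0,0,0,0,0,-1],[0,0,0,0,0,0,-1],[0,0,0,0,0,0,-1],[0,0,0,0,0,0,-1],[0,0,-0.4,0,0,0,-1],[0,0,-0.9,0,0,0,-1],[0,0,-1.4,0,0,0,-1],[0,0,-1.6,0,0,0,-1],[0,0,-1.6,0,0,0,-1]]' 40
python3 - <<'E'
from h import *
go([.4245,.159,.13],yaw=-15); go([.4245,.159,.13])
E
```

```text
clock: 24.8
position: [0.4428, -0.3243, 0.0489]
ee_rot: [0.792, 0.61, -0.0, -0.001]
ft_force: [-0.4, -0.1, -0.6]
grip_width: 0.65
grasp_force: 0.0
clock: 26.05
position: [0.4436, -0.3252, 0.1305]
ee_rot: [0.792, 0.61, 0.001, 0.0]
ft_force: [-0.6, 0.7, -0.9]
grip_width: 0.399
grasp_force: 40.3
go [0.4245 0.159  0.13  ] [ 9.26 -2.85  0.01] [ 0.01 -0.    0.02]
go [0.4245 0.159  0.13  ] [ 9.26 -2.85  0.01] [ 0.01  0.   -4.42]
```

```bash
python3 -m pendant '[[0.6,-0.2,0,0,0,-0.3,-1],[1.6,-0.5,0,0,0,-0.8,-1],[2.8,-0.9,0,0,0,-1.4,-1],[4,-1.25,0,0,0,-2,-1],[5.2,-1.6,0,0,0,-2.6,-1],[6.4,-2,0,0,0,-3.2,-1],[7.6,-2.35,0,0,0,-3.8,-1],[8.6,-2.65,0,0,0,-4.4,-1],[9.1,-2.8,0,0,0,-4.4,-1],[9.26,-2.85,0,0,0,-4.4,-1]]'
python3 -m pendant '[[0,0,0.1,0,0,0,-1],[0,0,0.3,0,0,0,-1],[0,0,0.6,0,0,0,-1],[0,0,0.9,0,0,0,-1],[0,0,1.1,0,0,0,-1],[0,0,1.2,0,0,0,-1],[0,0,1.2,0,0,0,-1],[0,0,1.2,0,0,0,-1],[0,0,1.2,0,0,0,-1],[0,0,1.2,0,0,0,-1]]'
python3 - <<'E'
from h import *
cal=manip.get_calibration('wrist'); im,d=manip.camera('wrist'); save('w8',im); print(manip.get_obs()['position'])
go([.4245,.159,.0545])
E
```

```text
clock: 27.3
position: [0.4232, 0.1601, 0.129]
ee_rot: [0.57, 0.822, -0.001, -0.0]
ft_force: [-0.5, -1.2, -0.5]
grip_width: 0.397
grasp_force: 40.3
clock: 28.55
position: [0.4241, 0.159, 0.07]
ee_rot: [0.571, 0.821, 0.0, 0.0]
ft_force: [-0.1, -0.7, -0.4]
grip_width: 0.394
grasp_force: 40.3
[0.42407986 0.15898618 0.06996543]
go [0.4245 0.159  0.0545] [-0.    0.01  0.31] [ 0.   -0.   -0.02]
```

View pics/w8.png

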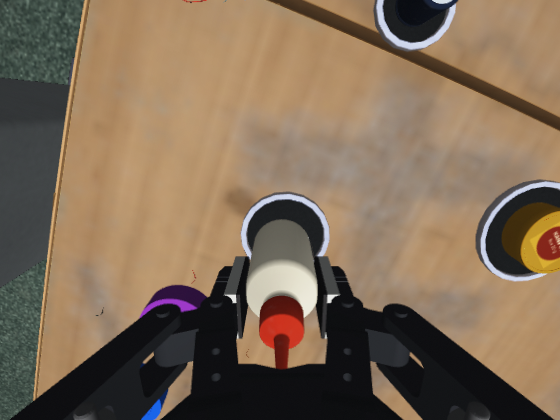

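The bottle is held over dish M, whose rim spans (242,232) to (330,232) with its top at (285,193). The tin and capacitor can be seen standing in their dishes.

```bash
python3 - <<'E'
from h import *
cal=manip.get_calibration('wrist'); o=manip.get_obs(); r=R.from_quat(o['ee_rot'])
for px in [(285,193),(242,232),(330,232)]: print(px,r.inv().apply(on_z(px,cal,.007)-o['position']).round(4))
E
```

```text
(285, 193) [0.0309 0.0012 0.063 ]
(242, 232) [ 0.0032 -0.0282  0.063 ]
(330, 232) [0.0032 0.0322 0.063 ]
```

Off by only ~2 mm in y; lower, release and rise.

```bash
python3 -m pendant '[[0,0.03,0.1,0,0,0,-1],[0,0.03,0.2,0,0,0,-1],[0,0.03,0.28,0,0,0,-1],[0,0.03,0.32,0,0,0,-1],[0,0.03,0.32,0,0,0,-1],[0,0.03,0.32,0,0,0,-0.7],[0,0.03,0.32,0,0,0,0.2],[0,0.03,0.32,0,0,0,0.2],[0,0.03,0.32,0,0,0,0.2],[0,0.03,0.32,0,0,0,0.2]]'
python3 -m pendant '[[0,0,-0.3,0,0,0,0.2],[0,0,-1,0,0,0,0.2],[0,0,-2,0,0,0,0.2],[0,0,-3,0,0,0,0.2],[0,0,-4,0,0,0,0.2],[-0.5,0,-5,0,0,0,0.2],[-0.8,0.2,-5,0,0,0,0.2],[-0.8,0.2,-5,0,0,0,0.2],[-0.8,0.2,-5,0,0,0,0.2],[-0.8,0.2,-5,0,0,0,0.2]]'
python3 - <<'E'
from h import *
manip.camera('side')
cal=manip.get_calibration('wrist'); im,d=manip.camera('wrist'); save('w9',im); print(manip.get_obs()['position'],cal['xyz'])
P=cloud(d,cal); ok=d>0
for n,c,a,b,r0 in [('bot',(.4245,.159),.08,.12,.04),('cap',(.4445,.316),.034,.05,.025),('tin',(.589,.222),.02,.035,.035)]:
  t=ok&(np.hypot(P[...,0]-c[0],P[...,1]-c[1])<r0)&(P[...,2]>a)&(P[...,2]<b)
  if t.sum(): print(n,P[t].mean(0).round(4),P[t].min(0).round(4),P[t].max(0).round(4),t.sum())
E
```

```text
clock: 29.85
position: [0.4254, 0.1594, 0.0537]
ee_rot: [0.571, 0.821, -0.0, -0.0]
ft_force: [0.7, 0.3, 0.1]
grip_width: 0.597
grasp_force: 0.0
clock: 31.1
position: [0.4481, 0.1259, 0.3035]
ee_rot: [0.571, 0.821, -0.0, -0.0]
ft_force: [0.2, 0.4, -0.2]
grip_width: 0.601
grasp_force: 0.0
[0.44827652 0.12574226 0.30354484] [0.41846176 0.20265074 0.43229668]
bot [0.4254 0.1607 0.0888] [0.4165 0.1511 0.0802] [0.4344 0.169  0.1109] 211
cap [0.4442 0.3156 0.038 ] [0.4332 0.305  0.0341] [0.4551 0.3269 0.0412] 326
tin [0.588  0.2228 0.025 ] [0.5663 0.1999 0.02  ] [0.6105 0.2453 0.028 ] 938
```

View pics/w9.png

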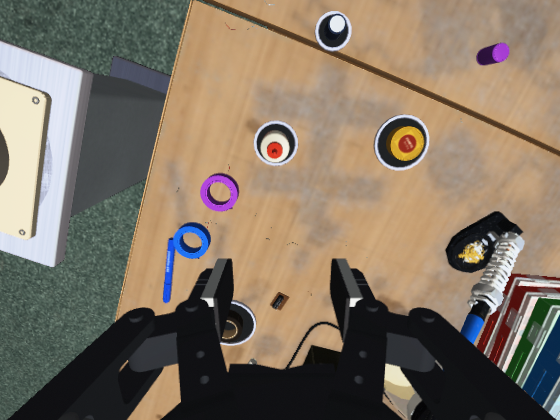

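The capacitor (337,27), bottle (275,143), tin (406,142) and tape (235,325) each stand in their own dish. The measured centres and heights of the first three fit, and the tape was centred in the earlier view. Handing in.

```bash
python3 -c "
from workcell import manip; print(manip.hand_in())"
```

```text
the job is handed in; nothing more can be done
None
```

All four supplies are in their own dishes and upright in the last pictures, the battery and pin board were left alone, and the job was handed in after about 31 s; no verdict was returned.

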